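# Refit the kiln controller's relay and hold the start key

### The arm

A 6-joint arm with a two-finger parallel gripper is mounted at the origin on the work surface; the furniture and walls round the work are solid. World frame = base frame: x ahead of the robot, y to its left, z up, the work surface at z = 0. Lengths are in mm, angles in rad, forces in N, time in s.
With the tool pointing down it reaches from about 400 to 925 mm from the base axis. Payload 12.5 kg.
Tool frame: the origin (TCP) lies between the finger pads, 19 mm behind the fingertips; this is the grasp point; z points along the fingers, y is the line along which they close (so a half turn about z gives the same grasp; the last joint's range is limited). The gripper opens to 95 mm and grips with 3 to 60 N. Pads are 20 mm wide; open, the fingers measure 119 mm over their backs; the gripper's body (75 mm by 180 mm) begins 59 mm behind the grasp point.
Start: joints at [1.216, 0.491, 1.559, -0, 1.092, -0.106], TCP at [153.882, 605.776, 233.461] pointing down, gripper open.
Joint ranges: [-3.1, 3.1], [-0.84, 2.19], [0.05, 2.79], [-1.13, 4.28], [0.06, 2.93], [-2.69, 2.69]. Speed limits (rad/s): [2.22, 2.22, 2.79, 3.14, 3.14, 3.14].

### API

Orientations are given as [roll, pitch, yaw] about the fixed x, y, z axes, in that order (R = Rz(yaw) Ry(pitch) Rx(roll)).
In Python, from cell import env, eyes gives the robot as it stands.
- The arm moves only by the shell command python3 -m inch 'ROWS'. ROWS is JSON, a list of rows, each a list of 3 entries, a list of its own where there are three numbers: the shift along the tool's x, y, z in units of 60 mm (1.0 is 60 mm), then the turn about the tool's z in units of 5 degrees (1.0 is 5 degrees), then the closure, from -1 (fully open) to 1 (shut). In form: [[[tx, ty, tz], turn, claw], ...]. A call has exactly 10 rows; each row shifts and turns the commanded pose from where the row before left it, along the tool's axes as they then stand; what a row does not reach is not made up. A row lasts 1/8 s, in which the tool goes at most 62.5 mm and 10.7 degrees, less where a joint would pass 70% of its speed; a pose out of reach is approached as far as the arm can. A call is refused whole if a number of a shift passes 1 or a number of a turn 1, either way. A call with a gripper value outside its range is refused whole. The fingers move at their own pace and stop on an object; the grip force is fixed at half the most. Time passes only in rows, so rows that do not move let the fingers close, or fill a call up. It gives the time, the measured TCP pose, the force, the opening and the grip force at its end, in the units of the state.
- env.state(): the state, without advancing time (a new reading comes with each control period).
- eyes.read_camera(name): name is "scene" or "top"; returns a dict with "pixels" (480x640x3 uint8, red, green, blue), "fx", "fy", "cx", "cy" (pixels), "extrinsics" (4x4, takes a point from world to camera coordinates). Camera axes: x right, y down, z forward; pixel columns grow to the right and rows downward; lengths in mm; the calibration is good to about 2 mm. A picture is of the moment at which its call begins. There is no depth.
- env.job_done(): hands the job in; it is judged then, once.
Trained networks look in a picture, given as the dict that the camera call returned (one of the last four; its "shot" number tells which), for a name from the list of things; names that differ only in an ending like _2 or _b are one class to them, and where a whole thing is asked for, a point or a joint stands for the part that bears it (a point fixed in the world has none). Each returns a list of dicts, best first, with "score" (0 to 1); they miss things now and then, are a little off and sometimes report something else, mostly with a low value. They report only what shows in the picture. A call takes as long as a camera call. They do not tell look-alikes from the thing itself.
- eyes.boxes_of(name, picture): "centre" ([row, column] in pixels, amid what is visible of it).
- eyes.cut_out(name, picture): "mask" (480x640 bool, what is visible of it) and "centre" ([row, column] in pixels, amid what is visible of it).
- eyes.spot_point(name, picture): "centre" ([row, column] in pixels: a listed point, or the origin of a listed thing).
The state is a dict: "t": time; "joints": joint angles; "qvel": joint speeds; "tau": joint torques, N m; "eef_pos": TCP position; "tcp_rot": TCP orientation; "ft_force": force on the tool from outside, world axes, zero at the start; "moment": the same for the moment, N m; "opening": opening from 0.0 (shut) to 1.0 (fully open); "grip_force": force on a finger pad.
Only numpy, scipy, OpenCV 4.12 (cv2) and the standard library are available. Lean on these libraries where they do the work, as an engineer would, in place of code of your own. Each camera call takes 0.05 s, during which the arm holds its last target. There are 200 camera calls.

### The job

The glass kiln's controller is being put back into service after a relay change. Set the loose plug-in relay fully down into the socket on top of the controller and swing the socket's retaining lever shut over it; then take the kiln key (the one with the flat rectangular head) out of the wooden key block, work it past the stiff pins into the controller's key switch until its collar meets the face plate, turn it a quarter clockwise against the return spring and finish still gripping it there, since the switch springs back when let go. Leave the round-headed key standing in the block and do not knock over or shove away the bottles, the cup or the timer.

Things in the scene. Friction and masses are not known exactly. Their poses are not given: they have to be found in the camera images.
- controller: kiln controller, a grey sheet-steel case 150 x 230 x 50 mm (x, y, z), fixed to the table. Origin: centre of its underside, on the table; its x axis points to its back, away from the robot, z up. On its top stand the black relay socket, its pocket's centre 55 mm from the origin toward +y, and the square key switch, its keyhole 60 mm toward -y.
- relay: plug-in relay, a block 36 x 28 x 44 mm (x, y, z), about 60 g: clear cover over a black base, its lowest 6 mm being contacts that fill only 30 x 22 mm. It stands upright on the table. Origin: centre of its underside. Grip it across its 28 mm (its y), with the TCP 35 to 38 mm above the origin so that the tips clear the socket. Fits either way round, its length along the controller's x.
- pocket (a point): centre of the floor of the relay socket's pocket, 54 mm above the table; axes as the controller's. The pocket is 38 x 30 mm (x, y) and 14 mm deep, its edge bevelled 1.5 mm; the socket block, 60 x 46 mm, ends at the mouth, 68 mm above the table. Seated, the relay's underside rests on this point and 30 mm of the relay stands out.
- lever (a joint): angle of the socket's retaining lever, rad: 0 = shut, lying level over the relay toward the front; it starts open, leaning away to the back at 2.0 to 2.4 (upright is 1.57, stop 2.5). It stays where it is left; moving it takes about 1 N at its tip. It cannot shut over a relay that is not fully down; shut, it clears a seated relay by about 1.5 mm.
- lever_hinge (a point): the lever's hinge axis, parallel to the controller's y, 35 mm behind (+x) the pocket's centre and 101.5 mm above the table; it is carried by a steel bracket 46 mm wide, from 30 to 40 mm behind the pocket's centre, up to 6 mm above the axis
- lever_tip (a point): the outer face (top when shut) of the black finger pad at the lever's free end, 55 mm from the hinge; the lever is a steel strip 22 mm wide and 4 mm thick, the pad 26 x 10 x 6 mm. From open, push this face toward the front and then down.
- key_block: wooden key block 116 x 46 x 36 mm (x, y, z), fixed; origin: centre of its underside. Its two slots, for blades lying along its x, are 28 mm either side of the centre on its x axis; the keys' collars rest on its top.
- kiln_key: the kiln key, about 60 g and 65 mm long, standing blade down in one of the two slots of the key block. Origin: on its axis at the underside of its round collar, 18 mm wide and 5 mm high. Below the origin: a round neck 4.4 mm thick and 8 mm long, then the blade, 16 x 4 mm (x, y) and 20 mm long, its last 6 mm tapered. Works either way round.
- key_head (a point): grip point of the kiln key, 25 mm above its origin, axes as the key's: with the TCP here the fingertips clear block and face plate by 6 mm. The flat black head is 28 x 9 x 32 mm (x, y, z), from 5 to 37 mm above the key's origin; grip it across the 9 mm (y).
- round_key: another key with the same blade and a round steel head 22 mm across and 7 mm thick; it stays in the other slot of the block
- keyhole (a point): centre of the slot in the key switch's steel face plate, at its upper face, 64 mm above the table; axes as the controller's. The slot lies along x: 17.6 x 5.6 mm through the 6 mm plate, with a 2.5 mm bevelled lead-in. The plate is fixed: the blade can only turn once it is wholly below it, the key's collar on the plate (or within 2 mm); a turned key is captive.
- pins (a point): middle between two stiff sprung pins in the rotor, one on each side of the blade. The blade's tip meets the first with the collar about 18 mm above the plate, the second at 11 mm. Pushed straight down they resist with some 10 to 20 N; worked to and fro by a little under 1 mm across the slot (the controller's y) while pressing, with about 5 N; rocking it 0.05 to 0.08 rad in yaw helps too.
- rotor (a joint): angle of the key switch's rotor below the plate, rad: 0 at rest (slots in line), growing clockwise seen from above, stop at 1.45. A spring resists with 0.04 N m at rest and 0.11 N m at the stop and turns it back when let go. The blade has 0.1 to 0.2 rad of play and give in the rotor: turn the key about 1.6 rad.
- glue_2: glue bottle, 35 x 47 x 154 mm, loose bystander
- dropper_1: dropper bottle, 28 mm wide, 85 mm high, loose bystander
- dropper_2: dropper bottle, 28 mm wide, 85 mm high, loose bystander
- cup_green_2: small portion cup of green glass, 71 mm wide, 26 mm high, loose bystander
- kitchen_timer: round wind-up timer, 69 mm wide, 43 mm high, loose bystander
Mind the look-alikes: they are no part of the job. There is more than one size of the relay; the one meant has the size given above.

How it is judged (in metres and radians):
On the way, in this order (a step that is already met when the one before it is completed fails the run):
1. the relay stands fully down in the socket, let go (horizontal distance between relay and pocket below 0.004 m and z of relay in the frame of pocket below 0.002 m and angle between relay's own z axis and vertical below 0.06 rad and contact force between the fingers and relay below 0.1 N), for 0.2 s.
2. the retaining lever is shut over the seated relay (value of joint lever below 0.1 rad and z of relay in the frame of pocket below 0.002 m and horizontal distance between relay and pocket below 0.004 m), for 0.2 s.
3. the kiln key is home in the key switch, not yet turned (z of kiln_key in the frame of keyhole below 0.003 m and horizontal distance between kiln_key and keyhole below 0.003 m and value of joint rotor below 0.5 rad), for 0.1 s.
4. the key is turned a quarter clockwise (value of joint rotor above 1.2 rad and contact force between the fingers and kiln_key above 2 N), for 0.3 s.
At the end, for the whole second after the job is handed in: The relay is down in the socket (within 4 mm sideways, 2 mm in height) under the shut lever (below 0.1 rad); the kiln key is home in the key switch (collar within 3 mm of the plate, axis within 3 mm) and is held still by the fingers with the rotor turned beyond 1.2 rad (of 1.45) (all of step 2 and all of step 4 and z of kiln_key in the frame of keyhole below 0.003 m and horizontal distance between kiln_key and keyhole below 0.003 m and linear speed of kiln_key below 0.02 m/s); the arm keeps its last pose, push and grip.
It fails at once if the round-headed key is pulled out or knocked out of its slot (distance of round_key from where it was at the start of the episode above 0.012 m).
It fails at once if a bystander is knocked over or shoved away (distance of any of glue_2, dropper_1, dropper_2, cup_green_2, kitchen_timer from where it was at the start of the episode above 0.03 m or angle between any of glue_2, dropper_1, dropper_2's own z axis and vertical above 0.5 rad).
It also fails if it takes over 61 s, if anything falls off the work surface, if the arm or the gripper's body presses on something with over 40 N, if the wrist force passes 120 N, or if a joint passes its speed limit or range.

## Working session

There is one attempt and no reset: what is moved stays moved. The work goes in short steps, Python scripts to look and compute and a shell command to move; the robot and the scene stay as the last step left them, time stands still between calls to the robot, and variables do not carry over. Pictures are saved under pics/ and viewed, at most 10 in all, crops included, and the job is handed in when it is done.

```bash
mkdir -p pics; ls; cat > h.py <<'E'
import numpy as np, cv2
from cell import env, eyes
def ray(p,rc):
    E=np.array(p["extrinsics"]);R=E[:3,:3];t=E[:3,3]
    d=R.T@np.array([(rc[1]-p["cx"])/p["fx"],(rc[0]-p["cy"])/p["fy"],1.0]);return -R.T@t,d
def at_z(p,rc,z):
    o,d=ray(p,rc);return o+d*(z-o[2])/d[2]
def proj(p,P):
    E=np.array(p["extrinsics"]);c=E[:3,:3]@np.array(P,float)+E[:3,3]
    return np.array([p["fy"]*c[1]/c[2]+p["cy"],p["fx"]*c[0]/c[2]+p["cx"]])
def tri(obs):
    A=np.zeros((3,3));b=np.zeros(3);L=[]
    for p,rc in obs:
        o,d=ray(p,rc);d=d/np.linalg.norm(d);M=np.eye(3)-np.outer(d,d);A+=M;b+=M@o;L.append((o,d))
    x=np.linalg.solve(A,b);return x,max(np.linalg.norm(np.cross(x-o,d)) for o,d in L)
def save(p,name,box=None,s=1):
    im=p["pixels"][:,:,::-1]
    if box: im=im[box[0]:box[1],box[2]:box[3]]
    cv2.imwrite("pics/"+name,cv2.resize(im,None,fx=s,fy=s,interpolation=cv2.INTER_CUBIC))
E
python3 - <<'E'
from h import *
s=eyes.read_camera("scene");t=eyes.read_camera("top")
for k,p in(("scene",s),("top",t)):
    save(p,k+"0.png"); print(k,np.round(np.linalg.inv(p["extrinsics"])[:3,3]),p["fx"])
    for n in ["relay","pocket","lever_hinge","lever_tip","keyhole","kiln_key","key_head","round_key","key_block","controller"]:
        print(n,[(np.round(d["centre"],1).tolist(),round(d["score"],2)) for d in eyes.spot_point(n,p)[:4]])
E
```

```text
pics
scene [ -494. -1011.   953.] 556.5764105152845
relay [([236.5, 279.1], 0.6)]
pocket [([237.8, 326.6], 0.97), ([327.7, 458.7], 0.42)]
lever_hinge [([226.0, 331.8], 0.66)]
lever_tip [([205.7, 337.1], 0.6)]
keyhole [([252.7, 350.5], 0.71)]
kiln_key []
key_head [([284.8, 420.6], 0.52)]
round_key []
key_block [([224.0, 331.1], 0.4), ([323.7, 461.1], 0.38)]
controller [([263.2, 333.2], 0.59)]
top [ 249.   28. 1316.] 493.7800978897958
relay [([331.6, 215.5], 0.69), ([229.5, 218.9], 0.47)]
pocket [([213.5, 293.0], 0.96), ([188.3, 463.7], 0.48)]
lever_hinge [([195.6, 288.3], 0.94)]
lever_tip [([186.1, 385.8], 0.73), ([180.3, 286.2], 0.62), ([210.5, 426.6], 0.53)]
keyhole [([210.4, 334.2], 0.73)]
kiln_key [([206.7, 426.9], 0.48)]
key_head []
round_key [([228.8, 433.4], 0.6)]
key_block [([218.3, 424.9], 0.83)]
controller [([215.9, 311.3], 0.77), ([213.4, 293.0], 0.74)]
```

View pics/scene0.png

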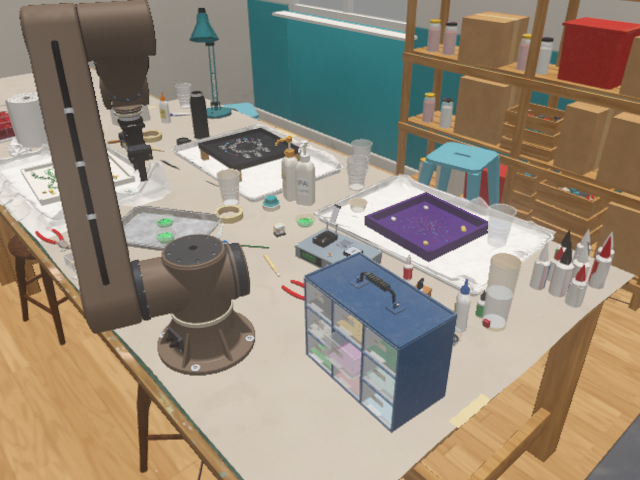

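View pics/top0.png

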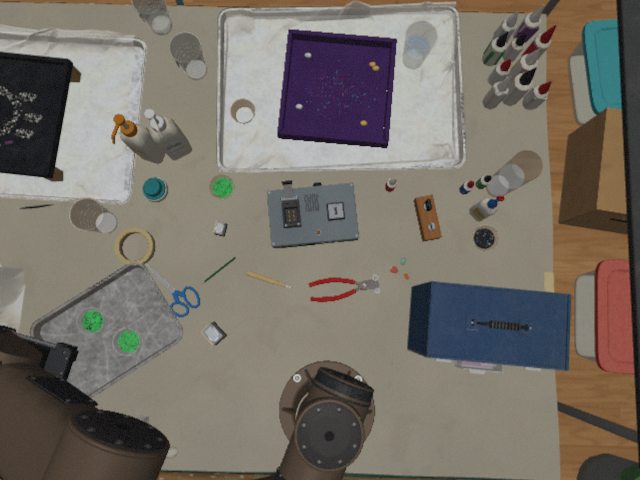

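The scene shows the controller at about (215,312) in the top view, with the socket at (213,291) and the switch at (211,335). The key block is at (218,427). There are two relay-like blocks, at (229,219) and (333,214), so I'll enlarge both along with the keys.

```bash
python3 - <<'E'
from h import *
t=eyes.read_camera("top");s=eyes.read_camera("scene")
def c(p,r,cc,h,w): 
    return cv2.resize(p["pixels"][r-h:r+h,cc-w:cc+w,::-1],(400,300),interpolation=cv2.INTER_CUBIC)
cv2.imwrite("pics/crop1.png",np.vstack([np.hstack([c(t,229,219,18,24),c(t,333,214,18,24)]),np.hstack([c(t,218,427,30,40),c(s,286,420,24,32)])]))
cv2.imwrite("pics/crop2.png",np.vstack([np.hstack([c(t,215,312,42,56)]+[c(s,250,335,36,48)])]))
for n in ["relay","key_block","controller"]:
    for d in eyes.cut_out(n,t)[:3]:
        m=d["mask"].astype(np.uint8); ct=max(cv2.findContours(m,0,1)[0],key=cv2.contourArea)
        print(n,d["score"],d["centre"],m.sum(),cv2.minAreaRect(ct))
E
```

```text
relay 0.64 [228.4, 218.7] 213 ((219.11767578125, 227.52943420410156), (14.067066192626953, 16.00735092163086), 14.03624439239502)
key_block 0.6 [217.8, 423.7] 717 ((426.75958251953125, 217.44590759277344), (44.42123794555664, 20.395423889160156), 78.2317123413086)
key_block 0.41 [224.9, 434.5] 26 ((431.0, 225.5), (5.0, 4.0), 90.0)
controller 0.68 [210.7, 308.4] 5316 ((312.3717041015625, 211.37896728515625), (67.67823028564453, 89.09503173828125), 84.95755004882812)
```

View pics/crop1.png

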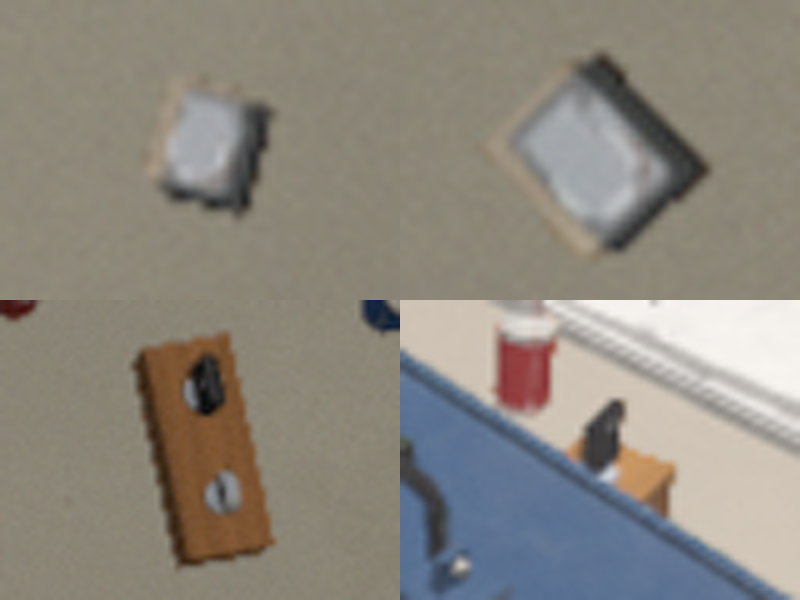

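View pics/crop2.png

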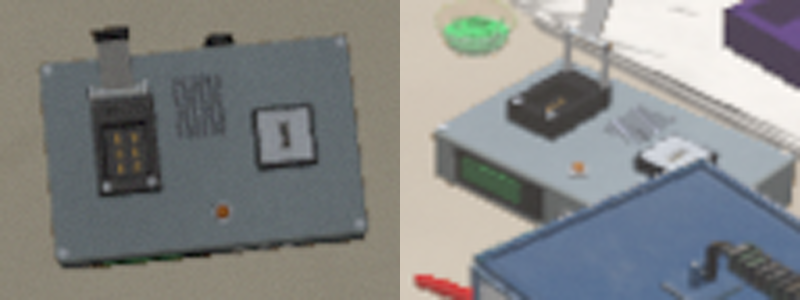

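Candidates for the relay in the top view: (229,219), whose top face is only about 20x27 mm, and (333,214), whose top face is about 30x38 mm. The second fits the 36x28 mm given. The flat black kiln key is in the far slot at about (203,424), and the round-headed key is at (227,432). The lever leans back from the socket. Next I'll fit box models to get sub-pixel poses.

```bash
cat >> h.py <<'E'
from scipy.optimize import minimize
def hullmask(p,boxes,pose,win,S=6):
    # boxes: list of (x0,x1,y0,y1,z0,z1) in frame pose=(x,y,yaw); anti-aliased silhouette
    r0,r1,c0,c1=win;M=np.zeros(((r1-r0)*S,(c1-c0)*S),np.uint8);c,s=np.cos(pose[2]),np.sin(pose[2])
    for b in boxes:
        P=[proj(p,(pose[0]+c*x-s*y,pose[1]+s*x+c*y,z)) for x in b[:2] for y in b[2:4] for z in b[4:6]]
        q=np.array([[(u[1]-c0+.5)*S*16,(u[0]-r0+.5)*S*16] for u in P])
        cv2.fillConvexPoly(M,cv2.convexHull(np.round(q).astype(np.int32)),1,shift=4)
    return cv2.resize(M.astype(np.float32),(c1-c0,r1-r0),interpolation=cv2.INTER_AREA)
def fgmap(p,win,k=3.5):
    r0,r1,c0,c1=win;L=cv2.cvtColor(p["pixels"][r0:r1,c0:c1],cv2.COLOR_RGB2LAB).astype(float)
    ring=np.concatenate([L[0],L[-1],L[:,0],L[:,-1]]);m=np.median(ring,0);sd=1.48*np.median(abs(ring-m),0)+1
    return np.clip(np.sqrt((((L-m)/sd)**2).sum(2))/k-.8,0,1)
def fit(views,boxes,p0,d=(15,15,.3)):
    fs=[(p,w,fgmap(p,w)) for p,w in views]
    f=lambda v:sum(abs(hullmask(p,boxes,v,w)-g).sum() for p,w,g in fs)
    best=None
    for k in range(8):
        st=np.array(p0)+np.random.RandomState(k).uniform(-1,1,3)*np.array(d)*.5
        r=minimize(f,st,method="Nelder-Mead",options=dict(initial_simplex=[st]+[st+np.eye(3)[i]*d[i]*.6 for i in range(3)],xatol=.02,fatol=.02))
        if best is None or r.fun<best.fun:best=r
    return np.round(best.x,3),round(best.fun,1),[g.sum() for _,_,g in fs]
E
python3 - <<'E'
from h import *
t=eyes.read_camera("top");s=eyes.read_camera("scene")
def win(p,P,h): r=proj(p,P).round().astype(int);return (r[0]-h,r[0]+h,r[1]-h,r[1]+h)
g=at_z(t,(333,214),30);print(g)
R=[(-18,18,-14,14,0,44)]
for V in ([(t,win(t,g,17))],[(t,win(t,g,17)),(s,win(s,g,14))]): print("relay",fit(V,R,(g[0],g[1],.8)))
g2=at_z(t,(229,219),30)
print("small as full",fit([(t,win(t,g2,15))],R,(g2[0],g2[1],.2)))
c=at_z(t,(215,312),50);print(c)
C=[(-75,75,-115,115,0,50)]
w=(172,256,258,366)
print("ctrl",fit([(t,w)],C,(c[0],c[1],.07),(15,15,.1)))
b=at_z(t,(218,427),36)
print("block",fit([(t,(190,246,405,450))],[(-58,58,-23,23,0,36)],(b[0],b[1],.2),(10,10,.15)))
for n,z in (("pocket",54),("keyhole",64),("lever_hinge",101.5)):
    for p in (t,s):
        d=eyes.spot_point(n,p)
        if d: print(n,[np.round(at_z(p,e["centre"],z),1).tolist()+[round(e["score"],2)] for e in d[:1]])
print("scene relay px",proj(s,(g[0],g[1],20)))
o=np.hstack([cv2.resize(x,(400,400),interpolation=cv2.INTER_CUBIC) for x in (np.uint8(255*fgmap(t,win(t,g,17))),np.uint8(255*fgmap(t,w)))]);cv2.imwrite("pics/fg.png",o)
E
```

```text
[187.94693447 295.78711294  30.        ]
relay (array([188.557, 296.82 ,   0.853]), np.float64(151.3), [np.float64(373.4501626097523)])
relay (array([189.746, 297.271,   1.076]), np.float64(336.3), [np.float64(373.4501626097523), np.float64(9.095572664694942)])
small as full (array([ 4.61903e+02,  2.94362e+02, -2.64000e-01]), np.float64(52.0), [np.float64(165.21338530971428)])
[498.90008725  51.13129446  50.        ]
ctrl (array([5.02164e+02, 5.09930e+01, 1.25000e-01]), np.float64(192.6), [np.float64(5355.461703598732)])
block (array([ 5.04855e+02, -2.54786e+02,  2.15000e-01]), np.float64(32.3), [np.float64(948.4217771737713)])
pocket [[504.2, 102.9, 54.0, 0.97]]
pocket [[490.2, 94.7, 54.0, 0.68]]
keyhole [[510.6, -3.4, 64.0, 0.6]]
keyhole [[508.8, -5.0, 64.0, 0.72]]
lever_hinge [[534.6, 112.4, 101.5, 0.69]]
lever_hinge [[533.3, 103.5, 101.5, 0.96]]
scene relay px [260.036373   207.81549414]
```

View pics/fg.png

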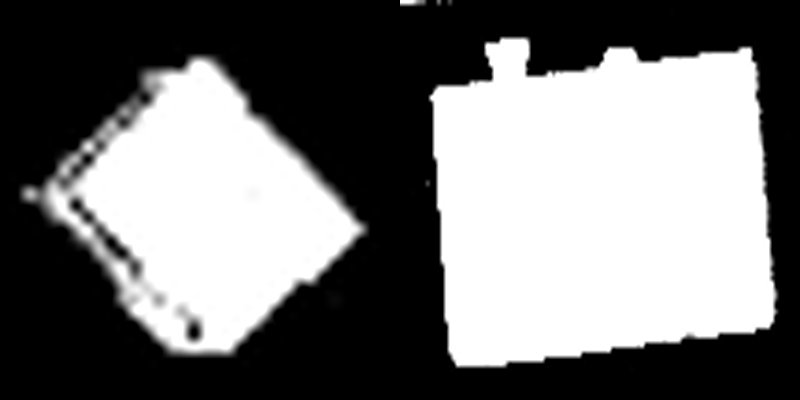

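```bash
python3 - <<'E'
from h import *
t=eyes.read_camera("top")
def win(p,P,h): r=proj(p,P).round().astype(int);return (r[0]-h,r[0]+h,r[1]-h,r[1]+h)
for g,y in (((188,296,30),.85),((462,294,30),-.25)):
    w=win(t,g,17);G=fgmap(t,w)
    print(w,"fg",G.sum())
    for k in (.65,.7,.75,.8,.85,.9,1,1.1,1.2,1.25,1.3,1.35,1.4):
        B=[(-18*k,18*k,-14*k,14*k,0,44*k)]
        rs=[fit([(t,w)],B,(g[0],g[1],y+a))[:2] for a in (0,1.57)]
        r=min(rs,key=lambda r:r[1])
        print(k,r,round(float(hullmask(t,B,r[0],w).sum())))
E
```

```text
(np.int64(316), np.int64(350), np.int64(197), np.int64(231)) fg 365.4140986147798
0.65 (array([189.764, 307.626,   0.954]), np.float64(270.5)) 95
0.7 (array([187.089, 304.029,   0.825]), np.float64(255.4)) 110
0.75 (array([189.604, 302.926,   0.883]), np.float64(239.9)) 125
0.8 (array([187.874, 301.526,   0.922]), np.float64(222.6)) 142
0.85 (array([190.244, 303.606,   0.818]), np.float64(203.2)) 162
0.9 (array([188.243, 300.068,   0.886]), np.float64(184.9)) 179
1 (array([190.241, 297.697,   0.86 ]), np.float64(143.0)) 222
1.1 (array([188.276, 295.288,   0.811]), np.float64(98.1)) 268
1.2 (array([186.841, 295.354,   0.811]), np.float64(66.1)) 320
1.25 (array([186.415, 295.924,   0.781]), np.float64(49.4)) 348
1.3 (array([186.889, 296.57 ,   0.754]), np.float64(44.4)) 375
1.35 (array([186.92 , 296.75 ,   0.758]), np.float64(48.6)) 404
1.4 (array([187.702, 296.46 ,   0.77 ]), np.float64(70.6)) 435
(np.int64(211), np.int64(245), np.int64(203), np.int64(237)) fg 167.03994202943053
0.65 (array([4.61223e+02, 2.94526e+02, 1.90000e-02]), np.float64(74.4)) 93
0.7 (array([ 4.64770e+02,  2.94184e+02, -1.17000e-01]), np.float64(59.7)) 108
0.75 (array([ 4.63939e+02,  2.93922e+02, -1.78000e-01]), np.float64(44.5)) 124
0.8 (array([ 4.62610e+02,  2.94143e+02, -1.62000e-01]), np.float64(31.8)) 141
0.85 (array([ 4.61671e+02,  2.94674e+02, -1.37000e-01]), np.float64(23.5)) 158
0.9 (array([ 4.61257e+02,  2.95278e+02, -2.26000e-01]), np.float64(23.9)) 176
1 (array([ 4.61879e+02,  2.94455e+02, -3.34000e-01]), np.float64(50.2)) 216
1.1 (array([461.274, 294.299,  -0.6  ]), np.float64(86.8)) 250
1.2 (array([460.844, 292.365,  -0.722]), np.float64(129.7)) 296
1.25 (array([456.384, 288.12 ,   0.959]), np.float64(154.3)) 302
1.3 (array([455.368, 286.914,   0.952]), np.float64(173.9)) 327
1.35 (array([453.914, 283.142,   0.945]), np.float64(194.8)) 352
1.4 (array([451.589, 281.28 ,   0.953]), np.float64(214.7)) 374
```

```bash
python3 - <<'E'
from h import *
t=eyes.read_camera("top");s=eyes.read_camera("scene")
def c(p,rc,h): 
    r,q=np.round(rc).astype(int);return r-h,q-h
def crop(p,g,yaw,dims,h=14,S=14,draw=True):
    rc=proj(p,(g[0],g[1],20));r0,c0=c(p,rc,h)
    im=cv2.resize(p["pixels"][r0:r0+2*h,c0:c0+2*h,::-1],None,fx=S,fy=S,interpolation=cv2.INTER_NEAREST)
    if draw:
        a,b,hh=dims;C,Sn=np.cos(yaw),np.sin(yaw)
        for z,col in ((0,(0,0,255)),(hh,(0,255,0))):
            q=[]
            for x,y in ((-a,-b),(-a,b),(a,b),(a,-b)):
                u=proj(p,(g[0]+C*x-Sn*y,g[1]+Sn*x+C*y,z));q.append([(u[1]-c0+.5)*S,(u[0]-r0+.5)*S])
            cv2.polylines(im,[np.round(q).astype(np.int32)],True,col,1)
    return cv2.resize(im,(300,300),interpolation=cv2.INTER_AREA)
D=(18,14,44)
a=crop(t,(188,297),.80,D);b=crop(t,(462,294.5),-.2,D);d=crop(s,(462,294.5),-.2,D)
A=crop(t,(188,297),.80,D,draw=False);
cv2.imwrite("pics/rel.png",np.vstack([np.hstack([a,b]),np.hstack([A,d])]))
E
```

```text
(no output)
```

View pics/rel.png

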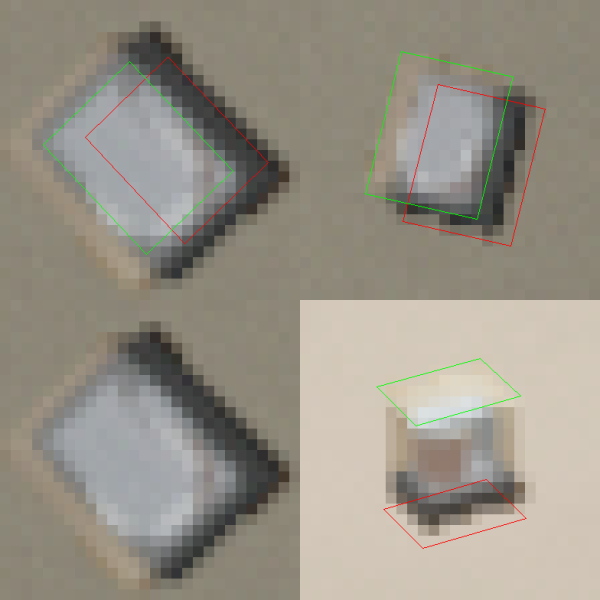

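Correction: with the nominal 36x28x44 mm outline overlaid, the block at (229,219) fits in both views, including its tan cover rim. The one at (333,214) is about 1.3x too big and is the decoy. The relay is therefore the block at top (229,219), scene (230,279).

```bash
python3 - <<'E'
import h
from h import *
t=eyes.read_camera("top");s=eyes.read_camera("scene")
def win(p,P,hh): r=proj(p,P).round().astype(int);return (r[0]-hh,r[0]+hh,r[1]-hh,r[1]+hh)
B=[(-18,18,-14,14,6,44),(-15,15,-11,11,0,6)]
g=(462,294.5,22)
orig=h.fgmap
for k in (3.5,2.5,2):
    h.fgmap=lambda p,w,k=k:orig(p,w,k)
    for V in ([(t,win(t,g,13))],[(s,win(s,g,10))],[(t,win(t,g,13)),(s,win(s,g,10))]): print(k,fit(V,B,(462,294.5,-.2)))
h.fgmap=orig
# controller: body + socket/lever bits excluded; try per k
for k in (2,3.5,6):
    h.fgmap=lambda p,w,k=k:orig(p,w,k)
    print("ctrl",k,fit([(t,(176,256,258,366))],[(-75,75,-115,115,0,50)],(501,51,.09),(10,10,.05)))
# light face plate of key switch and dark socket in top view
for d in eyes.spot_point("pocket",t)[:1]+eyes.spot_point("keyhole",t)[:1]: print(d["centre"])
E
```

```text
3.5 (array([ 4.61234e+02,  2.94436e+02, -2.49000e-01]), np.float64(25.2), [np.float64(192.70855946801626)])
3.5 (array([459.887, 292.385,  -0.46 ]), np.float64(35.0), [np.float64(152.768056102744)])
3.5 (array([ 4.61717e+02,  2.94319e+02, -3.01000e-01]), np.float64(65.8), [np.float64(192.70855946801626), np.float64(152.768056102744)])
2.5 (array([ 4.62081e+02,  2.94924e+02, -2.47000e-01]), np.float64(21.1), [np.float64(210.822369911232)])
2.5 (array([ 4.61148e+02,  2.93050e+02, -3.94000e-01]), np.float64(26.0), [np.float64(164.17250250685692)])
2.5 (array([ 4.62266e+02,  2.94886e+02, -2.58000e-01]), np.float64(51.4), [np.float64(210.822369911232), np.float64(164.17250250685692)])
2 (array([ 4.62324e+02,  2.94762e+02, -2.37000e-01]), np.float64(28.0), [np.float64(226.63182520550947)])
2 (array([ 4.61183e+02,  2.92358e+02, -3.45000e-01]), np.float64(22.2), [np.float64(169.55290059864382)])
2 (array([ 4.62371e+02,  2.94713e+02, -2.62000e-01]), np.float64(53.9), [np.float64(226.63182520550947), np.float64(169.55290059864382)])
ctrl 2 (array([5.02456e+02, 5.04510e+01, 1.24000e-01]), np.float64(252.5), [np.float64(5457.146063689348)])
ctrl 3.5 (array([5.02213e+02, 5.10670e+01, 1.24000e-01]), np.float64(187.4), [np.float64(5349.654338327734)])
ctrl 6 (array([5.02702e+02, 5.13480e+01, 1.25000e-01]), np.float64(229.6), [np.float64(5242.512379887274)])
[214.9, 292.4]
[209.3, 337.8]
```

```bash
cat >> h.py <<'E'
def overlay(p,name,box,S,polys,pts=()):
    r0,r1,c0,c1=box;im=cv2.resize(p["pixels"][r0:r1,c0:c1,::-1],None,fx=S,fy=S,interpolation=cv2.INTER_CUBIC)
    f=lambda P:[int(round(v)) for v in ((proj(p,P)[1]-c0+.5)*S,(proj(p,P)[0]-r0+.5)*S)]
    for q in polys: cv2.polylines(im,[np.array([f(P) for P in q],np.int32)],True,(0,255,0),1)
    for P in pts: cv2.circle(im,f(P),2,(0,0,255),-1)
    return im
def rect(pose,cx,cy,a,b,z):
    c,s=np.cos(pose[2]),np.sin(pose[2])
    return [(pose[0]+c*x-s*y,pose[1]+s*x+c*y,z) for x,y in ((cx-a,cy-b),(cx-a,cy+b),(cx+a,cy+b),(cx+a,cy-b))]
E
python3 - <<'E'
from h import *
t=eyes.read_camera("top")
C=(502.4,51,.124);K=(504.9,-254.8,.215)
pc=[rect(C,0,0,75,115,50),rect(C,0,55,30,23,68),rect(C,0,55,19,15,68),rect(C,0,-60,8.8,2.8,64),rect(C,35,55,5,23,107)]
a=overlay(t,"",(178,256,258,368),5,pc)
b=overlay(t,"",(190,246,400,450),5,[rect(K,0,0,58,23,36),rect(K,28,0,14,4.5,73),rect(K,28,0,8,2,36),rect(K,-28,0,8,2,36)])
b=cv2.copyMakeBorder(b,0,a.shape[0]-b.shape[0],0,0,0);cv2.imwrite("pics/ov.png",np.hstack([a,b]))
E
```

```text
(no output)
```

View pics/ov.png

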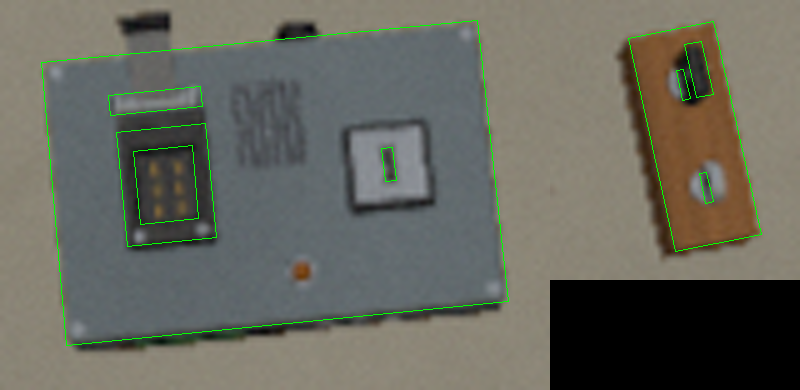

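The overlay agrees well with the image: socket, pocket, bracket, key slot and block all line up. Now a helper turns a target pose into tool-axis rows.

```bash
cat > go.py <<'E'
import sys,numpy as np
from cell import env
def wrap(a): return (a+np.pi)%(2*np.pi)-np.pi
def need(x,y,z,yaw=None):
    s=env.state();e=np.array(s["eef_pos"]);r=np.array(s["tcp_rot"]);psi=r[2]
    print("t",round(s["t"],2),"tcp",e.round(1),"rot",r.round(3),"j",np.round(s["joints"],2),"F",np.round(s["ft_force"],1),"open",round(s["opening"],3),"grip",round(s["grip_force"],1))
    d=np.array([x,y,z])-e;c,n=np.cos(psi),np.sin(psi)
    print("d world",d.round(1),"tool units (no turn):",np.round(np.array([c*d[0]+n*d[1],n*d[0]-c*d[1],-d[2]])/60,3))
    if yaw is not None:
        for k in (0,np.pi):
            w=wrap(yaw+k-psi);p=psi+w;c,n=np.cos(p),np.sin(p)
            print("turn units",round(-np.degrees(w)/5,2),"then tool units:",np.round(np.array([c*d[0]+n*d[1],n*d[0]-c*d[1],-d[2]])/60,3))
if __name__=="__main__": need(*map(float,sys.argv[1:]))
E
python3 go.py 462.2 294.8 150 -0.25
```

```text
t 2.15 tcp [153.9 605.8 233.4] rot [ 3.141 -0.     2.893] j [ 1.22  0.49  1.56  0.    1.09 -0.11] F [-0.5 -0.2  0.6] open 1.004 grip 0.0
d world [ 308.3 -311.   -83.4] tool units (no turn): [-6.257 -3.758  1.391]
turn units -35.99 then tool units: [6.261 3.751 1.391]
turn units 0.01 then tool units: [-6.261 -3.751  1.391]
```

```bash
python3 -m inch '[[[-0.7,-0.42,0.1],0,-1],[[-0.7,-0.42,0.1],0,-1],[[-0.7,-0.42,0.1],0,-1],[[-0.7,-0.42,0.1],0,-1],[[-0.7,-0.42,0.1],0,-1],[[-0.7,-0.42,0.2],0,-1],[[-0.7,-0.42,0.2],0,-1],[[-0.7,-0.42,0.2],0,-1],[[-0.66,-0.39,0.29],0,-1],[[0,0,0],0,-1]]'; python3 go.py 462.2 294.8 36.5 -0.25
```

```text
t: 3.4
eef_pos: [464.0, 293.1, 148.9]
tcp_rot: [-3.141, -0.001, 2.889]
ft_force: [-0.3, 0.8, 0.4]
opening: 1.001
grip_force: 0.0
t 3.4 tcp [464.  293.1 148.9] rot [-3.141e+00 -1.000e-03  2.889e+00] j [ 0.44  0.49  1.84 -0.    0.82 -0.88] F [-0.3  0.8  0.4] open 1.001 grip 0.0
d world [  -1.8    1.7 -112.4] tool units (no turn): [0.036 0.019 1.874]
turn units 35.97 then tool units: [-0.036 -0.02   1.874]
turn units -0.03 then tool units: [0.036 0.02  1.874]
```

```bash
python3 -m inch '[[[0,0,0.4],0,-1],[[0,0,0.5],0,-1],[[0,0,0.5],0,-1],[[0,0,0.34],0,-1],[[0,0,0.13],0,-1],[[0,0,0],0,1],[[0,0,0],0,1],[[0,0,0],0,1],[[0,0,0],0,1],[[0,0,0],0,1]]'; python3 go.py 462.2 294.8 36.5 -0.25
```

```text
t: 4.65
eef_pos: [462.6, 295.2, 38.0]
tcp_rot: [3.141, 0.0, 2.893]
ft_force: [-0.5, -0.1, -0.7]
opening: 0.529
grip_force: 0.0
t 4.65 tcp [462.6 295.2  38. ] rot [3.141 0.    2.893] j [ 0.45  0.66  1.91  0.    0.57 -0.87] F [-0.5 -0.1 -0.7] open 0.529 grip 0.0
d world [-0.4 -0.4 -1.5] tool units (no turn): [ 0.004 -0.009  0.026]
turn units -35.99 then tool units: [-0.004  0.009  0.026]
turn units 0.01 then tool units: [ 0.004 -0.009  0.026]
```

```bash
python3 -m inch '[[[0,0,0.02],0,1],[[0,0,0],0,1],[[0,0,0],0,1],[[0,0,0],0,1],[[0,0,0],0,1],[[0,0,0],0,1],[[0,0,-0.3],0,1],[[0,0,-0.5],0,1],[[0,0,-0.6],0,1],[[0,0,-0.5],0,1]]'; python3 go.py 495.6 105.6 155 0.124
```

```text
t: 5.9
eef_pos: [462.5, 295.2, 152.0]
tcp_rot: [3.141, 0.0, 2.893]
ft_force: [0.5, 0.5, -0.6]
opening: 0.292
grip_force: 29.9
t 5.9 tcp [462.5 295.2 152. ] rot [3.141 0.    2.893] j [ 0.45  0.48  1.84  0.    0.82 -0.87] F [ 0.5  0.5 -0.6] open 0.292 grip 29.9
d world [  33.1 -189.6    3. ] tool units (no turn): [-1.312 -2.927 -0.05 ]
turn units 31.73 then tool units: [ 0.156  3.204 -0.05 ]
turn units -4.27 then tool units: [-0.156 -3.204 -0.05 ]
```

```bash
python3 -m inch '[[[0,0,-0.05],-0.9,1],[[0,0,0],-0.9,1],[[0,0,0],-0.9,1],[[0,0,0],-0.9,1],[[-0.03,-0.5,0],-0.67,1],[[-0.03,-0.7,0],0,1],[[-0.03,-0.8,0],0,1],[[-0.03,-0.7,0],0,1],[[-0.03,-0.5,0],0,1],[[0,0,0],0,1]]'; python3 - <<'E'
from h import *
import go; go.need(495.6,105.6,155,.124)
t=eyes.read_camera("top");s=eyes.read_camera("scene")
C=(502.4,51,.124)
e=np.array(env.state()["eef_pos"]);P=(e[0],e[1],.124);z=e[2]-37
rr=[rect(P,0,0,18,14,z+44),rect(P,0,0,18,14,z+6)]
pc=[rect(C,0,55,30,23,68),rect(C,0,55,19,15,68)]
def cc(p,h):
    r,c=proj(p,(e[0],e[1],100)).round().astype(int);return (r-h,r+h,c-h,c+h)
A=overlay(t,"",cc(t,24),1,[]);
ims=[cv2.resize(overlay(p,"",cc(p,h),10,q),(400,400)) for p,h in((t,24),(s,24)) for q in ([],rr+pc)]
cv2.imwrite("pics/hold.png",np.hstack([ims[3],ims[2]]))
for n in ("relay","pocket"):
    for p in(t,s): print(n,[(np.round(d["centre"],1),round(d["score"],2)) for d in eyes.spot_point(n,p)[:3]], proj(p,(e[0],e[1],z)))
E
```

```text
t: 7.15
eef_pos: [493.7, 104.0, 153.7]
tcp_rot: [3.142, 0.0, -3.02]
ft_force: [-0.6, 0.2, -0.6]
opening: 0.297
grip_force: 29.9
t 7.15 tcp [493.7 104.  153.7] rot [ 3.142  0.    -3.02 ] j [ 0.08  0.43  1.94  0.    0.77 -1.62] F [-0.6  0.2 -0.6] open 0.297 grip 29.9
d world [1.9 1.6 1.3] tool units (no turn): [-0.035  0.022 -0.022]
turn units 35.97 then tool units: [ 0.035 -0.022 -0.022]
turn units -0.03 then tool units: [-0.035  0.022 -0.022]
relay [(array([211.6, 337. ]), 0.72)] [211.41827707 289.51871333]
relay [(array([241.2, 326.5]), 0.5), (array([224.8, 321. ]), 0.49)] [222.51102597 323.02886438]
pocket [] [211.41827707 289.51871333]
pocket [(array([237.4, 326.5]), 0.94)] [222.51102597 323.02886438]
```

View pics/hold.png

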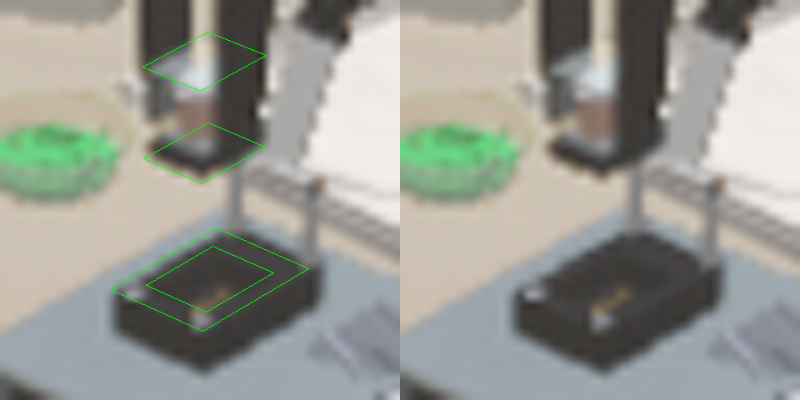

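The relay is held upright and centred over the socket, whose corners at about (113,290) and (203,331) match the prediction to within about 1 px. Lowering.

```bash
python3 -m inch '[[[0,0,0.3],0,1],[[0,0,0.3],0,1],[[0,0,0.2],0,1],[[0,0,0],0,1],[[0,0,0.05],0,1],[[0,0,0.05],0,1],[[0,0,0.05],0,1],[[0,0,0.03],0,1],[[0,0,0],0,1],[[0,0,0],0,1]]'; python3 go.py 495.6 105.6 91 0.124
```

```text
t: 8.7
eef_pos: [494.8, 104.5, 95.5]
tcp_rot: [-3.14, 0.003, -3.017]
ft_force: [2.3, -11.4, 3.3]
opening: 0.297
grip_force: 30.0
t 8.7 tcp [494.8 104.5  95.5] rot [-3.140e+00  3.000e-03 -3.017e+00] j [ 0.08  0.52  1.99 -0.    0.63 -1.61] F [  2.3 -11.4   3.3] open 0.297 grip 30.0
d world [ 0.8  1.1 -4.5] tool units (no turn): [-0.016  0.017  0.074]
turn units -36.0 then tool units: [ 0.016 -0.017  0.074]
turn units 0.0 then tool units: [-0.016  0.017  0.074]
```

```bash
python3 -m inch '[[[0,-0.018,0],0,1],[[0,0,0.02],0,1],[[0,0,0.02],0,1],[[0,0,0.02],0,1],[[0,0,0.02],0,1],[[0,0,0.02],0,1],[[0,0,0.02],0,1],[[0,0,0.02],0,1],[[0,0,0],0,1],[[0,0,0],0,1]]'; python3 go.py 495.6 105.6 91 0.124
```

```text
t: 9.95
eef_pos: [494.5, 104.3, 89.3]
tcp_rot: [-3.141, 0.004, -3.017]
ft_force: [-7.8, -7.7, 41.7]
opening: 0.293
grip_force: 30.0
t 9.95 tcp [494.5 104.3  89.3] rot [-3.141  0.004 -3.017] j [ 0.08  0.53  1.99 -0.    0.61 -1.62] F [-7.8 -7.7 41.7] open 0.293 grip 30.0
d world [1.1 1.3 1.7] tool units (no turn): [-0.022  0.02  -0.029]
turn units -35.99 then tool units: [ 0.022 -0.02  -0.029]
turn units 0.01 then tool units: [-0.022  0.02  -0.029]
```

```bash
python3 -m inch '[[[0,0,-0.03],0,-1],[[0,0,0],0,-1],[[0,0,0],0,-1],[[0,0,0],0,-1],[[0,0,-0.2],0,-1],[[0,0,-0.5],0,-1],[[0,0,-0.8],0,-1],[[0,0,-0.5],0,0.8],[[-0.4,0,0],0,1],[[-0.5,0,0],0,1]]'; python3 - <<'E'
from h import *
import go; go.need(593.7,116.7,144)
s=eyes.read_camera("scene")
for n in ("relay","lever_tip"):
    print([(np.round(d["centre"],1),round(d["score"],2)) for d in eyes.spot_point(n,s)[:3]])
print("relay pred",proj(s,(494.5,104.3,54)),proj(s,(494.5,104.3,64)))
for th in (2,2.2,2.4):
    x=35-57*np.cos(th);print(th,proj(s,(494.5+.992*x,104.3+.124*x,101.5+57*np.sin(th))))
P=(494.5,104.3,.124)
cv2.imwrite("pics/seated.png",cv2.resize(overlay(s,"",(205,253,295,359),10,[rect(P,0,0,18,14,98),rect(P,0,0,18,14,68)]),(640,480)))
E
```

```text
t: 11.2
eef_pos: [547.6, 111.2, 209.9]
tcp_rot: [3.142, 0.002, -3.018]
ft_force: [-0.2, 0.4, -0.3]
opening: 0.743
grip_force: 0.0
t 11.2 tcp [547.6 111.2 209.9] rot [ 3.142e+00  2.000e-03 -3.018e+00] j [ 0.08  0.42  1.75  0.    0.96 -1.61] F [-0.2  0.4 -0.3] open 0.743 grip 0.0
d world [ 46.1   5.5 -65.9] tool units (no turn): [-0.773 -0.005  1.098]
[(array([238.2, 324.6]), 0.58)]
[(array([206.3, 339.3]), 0.48)]
relay pred [240.03820132 323.67141524] [237.29055958 323.66106589]
2 [205.19440032 336.05070403]
2.2 [205.72844346 338.0681942 ]
2.4 [206.92814496 339.78383401]
```

View pics/seated.png

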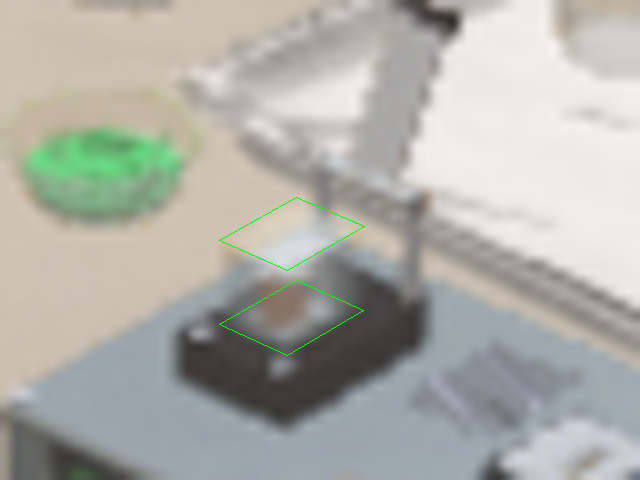

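The relay is seated flush, its cover standing up from the pocket at (285,270). The lever is open at about 2.3 rad with its pad at (430,15). Going behind it with closed fingers.

```bash
python3 -m inch '[[[-0.5,0,0],0,1],[[-0.25,0,0],0,1],[[0,0,0.3],0,1],[[0,0,0.5],0,1],[[0,0,0.3],0,1],[[0,0,0],0,1],[[0.2,0,0],0,1],[[0.2,0,0],0,1],[[0.2,0,0],0,1],[[0.2,0,0],0,1]]'; python3 go.py 514.3 106.8 144
```

```text
t: 12.6
eef_pos: [543.3, 110.7, 142.7]
tcp_rot: [3.142, 0.001, -3.018]
ft_force: [2.2, -0.1, 1.1]
opening: 0.009
grip_force: 0.9
t 12.6 tcp [543.3 110.7 142.7] rot [ 3.142e+00  1.000e-03 -3.018e+00] j [ 0.08  0.5   1.83  0.    0.81 -1.61] F [ 2.2 -0.1  1.1] open 0.009 grip 0.9
d world [-29.   -3.9   1.3] tool units (no turn): [ 0.488 -0.004 -0.022]
```

```bash
python3 -m inch '[[[0.15,0,0],0,1],[[0.15,0,0],0,1],[[0.15,0,0],0,1],[[0.1,0,0.06],0,1],[[0.1,0,0.08],0,1],[[0.1,0,0.08],0,1],[[0.05,0,0.06],0,1],[[0,0,0.03],0,1],[[0,0,0.02],0,1],[[0,0,0],0,1]]'; python3 go.py 494.5 104.3 124; python3 - <<'E'
from h import *
s=eyes.read_camera("scene")
print([(np.round(d["centre"],1),round(d["score"],2)) for d in eyes.spot_point("lever_tip",s)[:3]])
for th in (0,.1,.3):
    x=35-55*np.cos(th)+2*np.sin(th);print(th,proj(s,(494.5+.992*x,104.3+.124*x,103.5+55*np.sin(th))))
E
```

```text
t: 13.85
eef_pos: [496.2, 104.8, 122.5]
tcp_rot: [3.142, -0.001, -3.018]
ft_force: [-2.4, -0.2, 4.2]
opening: 0.003
grip_force: 2.1
t 13.85 tcp [496.2 104.8 122.5] rot [ 3.142e+00 -1.000e-03 -3.018e+00] j [ 0.08  0.48  1.96  0.    0.7  -1.62] F [-2.4 -0.2  4.2] open 0.003 grip 2.1
d world [-1.7 -0.5  1.5] tool units (no turn): [ 0.029 -0.005 -0.025]
[(array([276.7, 405.4]), 0.65), (array([229.3, 320.1]), 0.5)]
0 [228.72359672 319.30909437]
0.1 [227.10508163 319.39904494]
0.3 [223.7175107  319.93414702]
```

```bash
python3 -m inch '[[[0,0,0.03],0,1],[[0,0,0],0,1],[[0,0,-0.4],-0.5,1],[[0,0,-0.9],-0.54,1],[[0.09,-0.8,0],0,0],[[0.09,-0.8,0],0,0],[[0.09,-0.8,0],0,0],[[0.09,-0.8,0],0,0],[[0.09,-0.8,0],0,0],[[0.09,-0.8,0],0,0]]'; python3 - <<'E'
from h import *
import go; go.need(532.3,-248.8,150,.215)
s=eyes.read_camera("scene");t=eyes.read_camera("top")
for th in (0,.1,.3):
    x=35-55*np.cos(th)+2*np.sin(th);print(th,proj(s,(494.5+.992*x,104.3+.124*x,103.5+55*np.sin(th))).round(1),proj(t,(494.5+.992*x,104.3+.124*x,103.5+55*np.sin(th))).round(1))
for p in (s,t):
  for n in ("lever_tip","key_head","keyhole"): print(n,[(np.round(d["centre"],1),round(d["score"],2)) for d in eyes.spot_point(n,p)[:3]])
K=(504.9,-254.8,.215);C=(502.4,51,.124)
print(proj(s,(532.3,-248.8,61)),proj(t,(532.3,-248.8,61)))
a=cv2.resize(overlay(s,"",(210,255,295,355),8,[]),(400,300))
r,c=proj(t,(495,104,100)).astype(int)
b=cv2.resize(overlay(t,"",(r-22,r+23,c-30,c+30),8,[]),(400,300))
d=cv2.resize(overlay(t,"",(190,235,398,458),8,[rect(K,0,0,58,23,36),rect(K,28,0,14,4.5,73),rect(K,28,0,14,4.5,41)]),(400,300))
e=cv2.resize(overlay(s,"",(268,304,396,444),8,[rect(K,28,0,14,4.5,73),rect(K,28,0,14,4.5,41)]),(400,300))
cv2.imwrite("pics/lev.png",np.vstack([np.hstack([a,b]),np.hstack([d,e])]))
E
```

```text
t: 15.2
eef_pos: [526.4, -185.2, 198.5]
tcp_rot: [-3.141, 0.0, -2.927]
ft_force: [1.1, -0.3, -0.9]
opening: 0.488
grip_force: 0.0
t 15.2 tcp [ 526.4 -185.2  198.5] rot [-3.141  0.    -2.927] j [-0.46  0.44  1.77  0.    0.94 -2.24] F [ 1.1 -0.3 -0.9] open 0.488 grip 0.0
d world [  5.9 -63.6 -48.5] tool units (no turn): [ 0.129 -1.057  0.808]
turn units 35.99 then tool units: [-0.13   1.057  0.808]
turn units -0.01 then tool units: [ 0.13  -1.057  0.808]
0 [228.7 319.3] [219.9 291.1]
0.1 [227.1 319.4] [219.3 291. ]
0.3 [223.7 319.9] [217.5 290.7]
lever_tip [(array([231.5, 319.2]), 0.57), (array([220.9, 305. ]), 0.34)]
key_head [(array([282.6, 417.1]), 0.5)]
keyhole [(array([250.3, 349.8]), 0.56)]
lever_tip []
key_head []
keyhole [(array([209.7, 333.5]), 0.9), (array([192.3, 154.2]), 0.28)]
[282.42566308 419.33759875] [204.27297663 428.15230394]
```

View pics/lev.png

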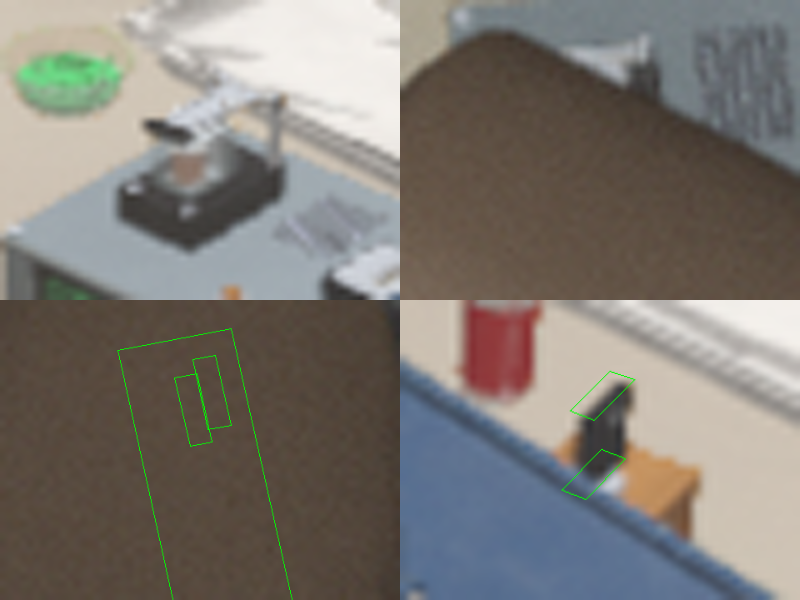

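The lever lies level over the relay (pad at (165,130) in the crop, so shut). The kiln key's flat head at (605,430) agrees with the predicted outline to within about 1 mm.

```bash
python3 -m inch '[[[0.07,-0.55,0],0,0],[[0.06,-0.54,0],0,0],[[0,0,0],0,0],[[0,0,0.4],0,0],[[0,0,0.5],0,0],[[0,0,0.5],0,0],[[0,0,0.5],0,0],[[0,0,0.25],0,0],[[0,0,0.14],0,0],[[0,0,0],0,0]]'; python3 go.py 532.3 -248.8 61 0.215
```

```text
t: 16.85
eef_pos: [532.7, -248.7, 61.4]
tcp_rot: [3.142, 0.0, -2.927]
ft_force: [0.3, 0.1, 0.6]
opening: 0.498
grip_force: 0.0
t 16.85 tcp [ 532.7 -248.7   61.4] rot [ 3.142  0.    -2.927] j [-0.55  0.66  1.8   0.    0.68 -2.34] F [0.3 0.1 0.6] open 0.498 grip 0.0
d world [-0.4 -0.1 -0.4] tool units (no turn): [0.007 0.001 0.007]
turn units 36.0 then tool units: [-0.007 -0.001  0.007]
turn units -0.0 then tool units: [0.007 0.001 0.007]
```

```bash
python3 -m inch '[[[0,0,0],0,1],[[0,0,0],0,1],[[0,0,0],0,1],[[0,0,0],0,1],[[0,0,0],0,1],[[0,0,0],0,1],[[0,0,0],0,1],[[0,0,0],0,1],[[0,0,0],0,1],[[0,0,0],0,1]]'; python3 go.py 532.3 -248.8 61 0.215
```

```text
t: 18.1
eef_pos: [533.1, -250.1, 61.5]
tcp_rot: [-3.139, 0.001, -2.927]
ft_force: [1.1, -6.1, 0.4]
opening: 0.097
grip_force: 30.0
t 18.1 tcp [ 533.1 -250.1   61.5] rot [-3.139e+00  1.000e-03 -2.927e+00] j [-0.55  0.66  1.8  -0.    0.68 -2.34] F [ 1.1 -6.1  0.4] open 0.097 grip 30.0
d world [-0.8  1.3 -0.5] tool units (no turn): [0.009 0.024 0.009]
turn units 36.0 then tool units: [-0.009 -0.024  0.009]
turn units -0.0 then tool units: [0.009 0.024 0.009]
```

```bash
python3 -m inch '[[[0,-0.02,-0.05],0,1],[[0,0,-0.15],0,1],[[0,0,-0.3],0,1],[[0,0,-0.5],0,1],[[0,0,-0.5],0.5,1],[[-0.02,0.6,-0.1],0.54,1],[[-0.02,0.9,0],0,1],[[-0.02,1,0],0,1],[[-0.02,0.9,0],0,1],[[-0.02,0.6,0],0,1]]'; python3 - <<'E'
from h import *
import go; go.need(509.5,-9.8,157,.124)
s=eyes.read_camera("scene");t=eyes.read_camera("top")
for p in (s,t):
  for n in ("key_head","keyhole","round_key","kiln_key"): print(n,[(np.round(d["centre"],1),round(d["score"],2)) for d in eyes.spot_point(n,p)[:3]])
e=env.state()["eef_pos"];P=(e[0],e[1],.124);z=e[2]-25;H=(509.5,-9.8,.124)
print(proj(s,(e[0],e[1],z+25)),proj(s,(509.5,-9.8,64)))
q=[rect(P,0,0,14,4.5,z+37),rect(P,0,0,14,4.5,z+5),rect(P,0,0,8,2,z-8),rect(P,0,0,8,2,z-28),rect(H,0,0,8.8,2.8,64)]
a=[cv2.resize(overlay(s,"",(195,267,325,373),8,w),(400,600)) for w in ([],q)]
cv2.imwrite("pics/key.png",np.hstack(a))
E
```

```text
t: 19.35
eef_pos: [506.6, -9.1, 158.5]
tcp_rot: [3.141, 0.0, -3.017]
ft_force: [0.6, -0.2, -1.0]
opening: 0.092
grip_force: 30.0
t 19.35 tcp [506.6  -9.1 158.5] rot [ 3.141  0.    -3.017] j [-0.15  0.42  1.93  0.    0.79 -1.84] F [ 0.6 -0.2 -1. ] open 0.092 grip 30.0
d world [ 2.9 -0.7 -1.5] tool units (no turn): [-0.046 -0.018  0.025]
turn units -35.99 then tool units: [0.046 0.018 0.025]
turn units 0.01 then tool units: [-0.046 -0.018  0.025]
key_head [(array([222.9, 352.1]), 0.62)]
keyhole [(array([250.3, 352.7]), 0.64), (array([241.4, 324.3]), 0.51), (array([224.7, 352.7]), 0.25)]
round_key []
kiln_key []
key_head []
keyhole []
round_key [(array([227.8, 433.8]), 0.56)]
kiln_key []
[223.46471714 353.54124891] [250.05779782 352.68049449]
```

View pics/key.png

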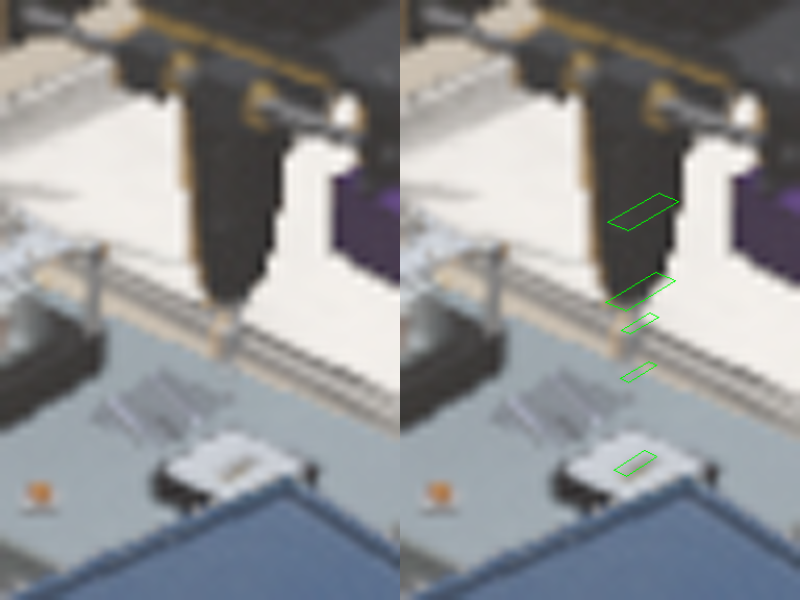

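The kiln key hangs blade down under the fingers (collar at about (225,320)) above the face plate, and the keyhole at (237,465) coincides with the predicted slot. From here I'll work by feel.

```bash
python3 go.py 510 -10.2 122 .124; python3 -m inch '[[[0,0,0.2],0,1],[[0,0,0.3],0,1],[[0,0,0.1],0,1],[[0,0,0],0,1],[[0,0,0.03],0,1],[[0,0,0.03],0,1],[[0,0,0.03],0,1],[[0,0,0.03],0,1],[[0,0,0.03],0,1],[[0,0,0],0,1]]'; python3 go.py 510 -10.2 110 0.124
```

```text
t 19.85 tcp [507.4 -12.3 157.3] rot [ 3.141  0.    -3.019] j [-0.15  0.43  1.93  0.    0.79 -1.85] F [ 1.1  0.1 -0.7] open 0.091 grip 30.0
d world [  2.6   2.1 -35.3] tool units (no turn): [-0.046  0.029  0.588]
turn units 35.98 then tool units: [ 0.046 -0.029  0.588]
turn units -0.02 then tool units: [-0.046  0.029  0.588]
t: 21.1
eef_pos: [508.0, -11.5, 112.3]
tcp_rot: [-3.141, 0.001, -3.018]
ft_force: [2.3, 0.1, 0.1]
opening: 0.094
grip_force: 30.0
t 21.1 tcp [508.  -11.5 112.3] rot [-3.141e+00  1.000e-03 -3.018e+00] j [-0.15  0.5   1.97  0.    0.68 -1.85] F [2.3 0.1 0.1] open 0.094 grip 30.0
d world [ 2.   1.3 -2.3] tool units (no turn): [-0.036  0.018  0.039]
turn units 36.0 then tool units: [ 0.036 -0.018  0.039]
turn units -0.0 then tool units: [-0.036  0.018  0.039]
```

```bash
python3 -m inch '[[[-0.015,0.028,0.03],0.4,1],[[0,-0.026,0.03],-0.8,1],[[0,0.026,0.03],0.8,1],[[0,-0.026,0.03],-0.8,1],[[0,0.026,0.03],0.8,1],[[0,-0.026,0.03],-0.8,1],[[0,0.026,0.03],0.8,1],[[0,-0.026,0.03],-0.8,1],[[0,0.026,0.03],0.8,1],[[0,-0.013,0],-0.4,1]]'; python3 go.py 508 -11.3 89 0.124
```

```text
t: 22.35
eef_pos: [509.5, -10.7, 97.2]
tcp_rot: [-3.141, 0.005, -3.019]
ft_force: [6.3, 4.1, 4.7]
opening: 0.092
grip_force: 30.0
t 22.35 tcp [509.5 -10.7  97.2] rot [-3.141  0.005 -3.019] j [-0.15  0.52  1.98  0.    0.64 -1.85] F [6.3 4.1 4.7] open 0.092 grip 30.0
d world [-1.5 -0.6 -8.2] tool units (no turn): [ 0.026 -0.007  0.136]
turn units 35.99 then tool units: [-0.026  0.007  0.136]
turn units -0.01 then tool units: [ 0.026 -0.007  0.136]
```

```bash
python3 -m inch '[[[-0.02,0.024,0.025],0.4,1],[[0,-0.026,0.025],-0.8,1],[[0,0.026,0.025],0.8,1],[[0,-0.026,0.025],-0.8,1],[[0,0.026,0.025],0.8,1],[[0,-0.026,0.02],-0.8,1],[[0,0.026,0.02],0.8,1],[[0,-0.026,0.02],-0.8,1],[[0,0.013,0.01],0.4,1],[[0,0,0],0,1]]'; python3 go.py 508 -11.3 89 0.124
```

```text
t: 23.6
eef_pos: [510.3, -10.2, 87.7]
tcp_rot: [-3.14, 0.006, -3.018]
ft_force: [-3.6, -1.6, 43.7]
opening: 0.094
grip_force: 32.0
t 23.6 tcp [510.3 -10.2  87.7] rot [-3.14   0.006 -3.018] j [-0.15  0.54  1.98 -0.    0.61 -1.84] F [-3.6 -1.6 43.7] open 0.094 grip 32.0
d world [-2.3 -1.1  1.3] tool units (no turn): [ 0.04  -0.013 -0.021]
turn units 36.0 then tool units: [-0.04   0.013 -0.021]
turn units -0.0 then tool units: [ 0.04  -0.013 -0.021]
```

```bash
python3 -m inch '[[[0,0,-0.015],0,1],[[0,0,0],0.7,1],[[0,0,0],1,1],[[0,0,0],1,1],[[0,0,0],1,1],[[0,0,0],1,1],[[0,0,0],1,1],[[0,0,0],1,1],[[0,0,0],1,1],[[0,0,0],1,1]]'; python3 - <<'E'
import go; go.need(510.3,-10.2,88,.124); print(go.env.state()["moment"])
E
```

```text
t: 24.85
eef_pos: [510.3, -10.7, 87.8]
tcp_rot: [3.14, 0.006, 2.504]
ft_force: [-1.9, -6.2, 31.7]
opening: 0.09
grip_force: 31.6
t 24.85 tcp [510.3 -10.7  87.8] rot [3.14  0.006 2.504] j [-0.15  0.54  1.98 -0.    0.61 -1.08] F [-1.9 -6.2 31.7] open 0.09 grip 31.6
d world [-0.   0.5  0.2] tool units (no turn): [ 0.005  0.007 -0.003]
turn units 27.28 then tool units: [ 0.001 -0.008 -0.003]
turn units -8.72 then tool units: [-0.001  0.008 -0.003]
[-1.2794184   0.22592242  0.20373946]
```

```bash
python3 -m inch '[[[0,0,0],1,1],[[0,0,0],1,1],[[0,0,0],1,1],[[0,0,0],1,1],[[0,0,0],1,1],[[0,0,0],1,1],[[0,0,0],1,1],[[0,0,0],1,1],[[0,0,0],1,1],[[0,0,0],0.7,1]]'; python3 - <<'E'
from h import *
import go; go.need(510.3,-10.2,88,.124); print(env.state()["moment"])
s=eyes.read_camera("scene")
for n in ("lever_tip","relay","key_head"): print(n,[(np.round(d["centre"],1),round(d["score"],2)) for d in eyes.spot_point(n,s)[:2]])
t=eyes.read_camera("top")
for n in ("round_key","lever_tip"):print(n,[(np.round(d["centre"],1),round(d["score"],2)) for d in eyes.spot_point(n,t)[:2]])
print(proj(s,(510.3,-10.5,88)))
E
```

```text
t: 26.1
eef_pos: [509.8, -11.0, 87.8]
tcp_rot: [3.137, 0.003, 1.659]
ft_force: [-4.0, -9.4, 32.6]
opening: 0.096
grip_force: 31.8
t 26.1 tcp [509.8 -11.   87.8] rot [3.137e+00 3.000e-03 1.659e+00] j [-0.15  0.54  1.98 -0.    0.61 -0.24] F [-4.  -9.4 32.6] open 0.096 grip 31.8
d world [0.5 0.8 0.2] tool units (no turn): [ 0.013  0.01  -0.004]
turn units 17.58 then tool units: [ 0.01  -0.013 -0.004]
turn units -18.42 then tool units: [-0.01   0.013 -0.004]
[-1.88330076  0.997932    0.29067368]
lever_tip [(array([230. , 320.3]), 0.57), (array([264.5, 337. ]), 0.5)]
relay [(array([222.4, 306.2]), 0.65), (array([242.7, 323.3]), 0.41)]
key_head [(array([243.6, 353. ]), 0.61)]
round_key [(array([226.8, 433. ]), 0.49)]
lever_tip [(array([189.1, 386.3]), 0.71), (array([191.2, 155.3]), 0.54)]
[243.22734979 353.23263704]
```

```bash
python3 -m inch '[[[0,0,0],0.5,1],[[0,0,0],0,1],[[0,0,0],0,1],[[0,0,0],0,1],[[0,0,0],0,1],[[0,0,0],0,1],[[0,0,0],0,1],[[0,0,0],0,1],[[0,0,0],0,1],[[0,0,0],0,1]]'; python3 - <<'E'
import go; go.need(510.3,-10.2,88,.124); print(go.env.state()["moment"])
print(go.env.job_done())
E
```

```text
t: 27.7
eef_pos: [509.7, -10.9, 87.8]
tcp_rot: [3.137, 0.002, 1.618]
ft_force: [-3.9, -9.4, 34.2]
opening: 0.093
grip_force: 31.9
t 27.7 tcp [509.7 -10.9  87.8] rot [3.137e+00 2.000e-03 1.618e+00] j [-0.15  0.54  1.98 -0.    0.61 -0.2 ] F [-3.9 -9.4 34.2] open 0.093 grip 31.9
d world [0.6 0.7 0.2] tool units (no turn): [ 0.012  0.011 -0.004]
turn units 17.12 then tool units: [ 0.012 -0.011 -0.004]
turn units -18.88 then tool units: [-0.012  0.011 -0.004]
[-1.88719341  0.87965423  0.45638854]
the job is handed in; nothing more can be done
None
```

I handed the job in at about 28 s: by pictures and force readings, the relay is seated under the shut lever and the kiln key is home, turned about 1.65 rad clockwise and still gripped; no pass/fail result came back, and I viewed 11 pictures, one over the limit of 10.

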